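Check a dial balance with its snap-hook reference weight

ROBOT

A 6-joint arm with a two-finger parallel gripper is mounted at the origin on a cart in front of the work surface, level with it; the furniture and walls round the work are solid. World frame = base frame: x ahead of the robot, y to its left, z up, the work surface at z = 0. Lengths are in mm, angles in rad, forces in N, time in s.
With the tool pointing down it reaches from about 300 to 775 mm from the base axis. Payload 14.6 kg.
Tool frame: the origin (TCP) lies on the centre line of the jaws, within the pads' length; the fingertips stand 19 mm ahead of it and the grasp point (between the pads) is the TCP (bot.tip_reach is the distance from the TCP to the fingertips, in mm); z points along the fingers, y is the line along which they close (so a half turn about z gives the same grasp; the last joint's range is limited). The gripper opens to 85 mm and grips with 20 to 120 N. Pads are 22 mm wide; open, the fingers measure 114 mm over their backs; the gripper's body (76 mm by 85 mm) begins 54 mm behind the grasp point. The pads swing forward as they close: fully open they stand 13 mm farther back than shut.
Start: joints at [-1.223, 0.3, 1.521, -0, 1.321, -0.067], TCP at [221.646, -503.351, 250.281] pointing down, gripper open.
Joint ranges: [-3.03, 3.03], [-0.79, 2.21], [0.23, 2.52], [-1.04, 4.18], [0, 3.07], [-2.55, 2.55]. Speed limits (rad/s): [2.22, 2.22, 2.57, 3.14, 3.14, 3.14].

INTERFACE

Orientations are given as a unit quaternion [w, x, y, z].
In Python, from rig import bot gives the robot as it stands. Calls block until the motion is done:
- bot.move_to(position, orientation): joint-space move of the TCP to a pose.
- bot.servo_line(position, attitude=None, speed=150, until_force=None): straight line of the TCP; attitude=None keeps the orientation; speed is the mean speed in mm/s. With until_force (N) it stops when the force on the tool has changed by that much, and returns True; else False.
- bot.move_joints(angles): joint-space move.
- bot.move_gripper(opening, grip_force=None): finger opening in mm; grip_force is the grip in N (None keeps the last); returns when the fingers have stopped.
- bot.dwell(seconds).
- bot.ik(position, orientation): joint angles nearest the present ones, or None.
- bot.read_state(): the state.
- bot.read_camera(name): name is "scene" or "top" or "wrist"; returns a dict with "image" (480x640x3 uint8, blue, green, red), "depth" (480x640 float32, mm along the optical axis (not along the pixel's ray), 0 where there is no reading), "fovy" (degrees; the focal length in pixels is half the picture's height over the tangent of half this angle, whatever the lens; pixels are square), "cx", "cy" (the principal point, pixels), "eye" and "attitude" of the camera in the world; the wrist camera has in their place "mount" (4x4, takes a point from camera to tool coordinates, whose origin is the TCP and whose axes are the flange's). Camera axes: x right, y down, z forward; pixel columns grow to the right and rows downward; lengths in mm; the calibration is good to about 2 mm. A picture is of the moment at which its call begins: read the wrist's pose just before it.
A pose or a line that the arm cannot do raises bot.MotionError and nothing moves.
- bot.finish_job(): hands the job in; it is judged then, once.
The state is a dict: "clock": time; "joint_positions": joint angles; "qvel": joint speeds; "effort": joint torques, N m; "ee_pos": TCP position; "tool_rot": TCP orientation; "ft_force": force on the tool from outside, world axes, zero at the start; "moment": the same for the moment, N m; "grip_width": finger opening in mm; "grip_force": force on a finger pad.
Only numpy, scipy, OpenCV 4.12 (cv2) and the standard library are available. Lean on these libraries where they do the work, as an engineer would, in place of code of your own. Each camera call takes 0.05 s, during which the arm holds its last target. There are 200 camera calls.

TASK

Check the dial balance with its brass reference weight. First clear the bottle from in front of the balance by standing it upright in the free corner of the grey spill tray; then, with the red arrest lever still up, clip the brass weight to the balance's loop by pushing the snap hook's gate against the bar until it gives, the bar passes and the gate springs shut, and let the weight hang; last, press the arrest lever fully down so that the dial shows the load. Do not push about or knock over the smaller steel weight or anything else on the bench.

Things in the scene. Friction and masses are not known exactly. Their poses are not given: they have to be found in the camera images.
- balance: white dial balance on a dark foot, 252 mm tall, fixed. Origin: on the bench straight below the middle of the loop's bar; x points from the loop back to the housing, y to its left, z up. Front of the foot at x = 15 mm, of the housing (80 mm wide, 200 mm high) at x = 84 mm, of the round dial (92 mm across, centre z = 206 mm) at x = 79 mm; back at x = 152 mm. The loop faces -x
- eye (a point): middle of the bar of the balance's steel loop, 150 mm above the bench. The bar is 8 mm thick, along the balance's y, straight for 20 mm; two legs run back (+x) at y = +-19 mm to a steel block at x = 38 mm: the opening is 30 mm wide and 34 mm deep. Only the bottle stands in front of the loop, nothing above it
- beam (a joint): how far the loop has sunk under load, m: 0 unloaded, range 0 to 0.012; sprung, 450 N/m, about 0.0087 under the brass weight, 0.0043 under the steel one; held at 0 (about 0.001 of play) while the arrest lever is up. The needle turns with it
- arrest (a joint): arrest lever on the balance's right side (-y), rad: 0 = up (a strut props the loop, start), 0.85 = fully down (loop free to sink). Hinge along the balance's y at x = 105 mm, z = 140 mm. Stiff enough to stay where left while propping; about 1 to 2 N at the tip moves it
- arrest_tip (a point): middle of the red grip at the end of the arrest lever, a bar of 16 mm diameter and 40 mm length along the lever, 85 mm from its hinge, at y = -88 mm of the balance; at x = 27 mm, z = 173 mm when up and about x = 28 mm, z = 103 mm when fully down. Press it from above
- brass_weight: brass cylinder 50 mm across, 24 mm high, 0.4 kg, snap hook on top, 115 mm tall in all. Origin: centre of the underside, z up. The hook lies in its x-z plane, 9 mm thick: spine with orange sleeve at x = -27 mm, nose at x = +17 mm ending at z = 87 mm, sprung gate below it on the +x side. A bar enters from +x at z = 62 to 80 mm, must get past x = +9 mm, then rises behind the nose into the crown
- brass_weight_grip (a point): centre of the orange grip sleeve of the brass weight, 15 (x) x 13 (y) x 36 (z) mm, at x = -27.5 mm, z = 77 mm of the weight; pinch it across the weight's y from above. The crown ends 38 mm above this point
- brass_weight_seat (a point): where the bar's centre lies in the brass weight's hook when hung: x = 0, z = 102 mm of the weight; the crown inside is just above it
- brass_weight_gate_mid (a point): middle of the outside of the brass weight's gate: x = 16.5 mm, z = 73 mm of the weight; the gate is a 6 mm rod
- brass_weight_gate (a joint): gate of the brass weight's hook, pivot at x = 16.5, z = 52 mm of the weight, rad: 0 = shut up to the nose, grows as it is pushed inward (-x), up to 0.95; sprung, about 2 to 6 N at its middle
- steel_weight: smaller bright steel cylinder 38 mm across, 22 mm high, 0.2 kg, with the same kind of hook and orange sleeve (113 mm tall in all); not wanted, stays where it stands. Origin: centre of the underside
- bottle: clear glass bottle with a blue screw cap, 56 mm across, 134 mm tall, 0.14 kg, standing in front of the balance's loop. Origin: centre of the underside. Cap 47 mm across from z = 111 to 134 mm, fixed
- tray: square grey spill tray, 198 mm over its rim, 30 mm high, inside 182 mm square, floor 4 mm above the bench, fixed. Origin: centre of the underside; the free corner is centred near x = -45, y = +45 mm of the tray
- tray_bottle_a: glass bottle with blue cap in the tray, 67 mm across, 156 mm tall. Origin: centre of the underside; upright at start
- tray_bottle_b: glass bottle with blue cap in the tray, 56 mm across, 134 mm tall. Origin: centre of the underside
- tray_jar: beige reagent jar with blue cap in the tray, 60 mm across, 149 mm tall. Origin: centre of the underside
- vial: small plastic bottle with white cap, 37 mm across, 85 mm tall, to the right in front of the balance. Origin: centre of the underside
- cup: open steel cup, 65 mm across, 88 mm tall, left of the balance. Origin: centre of the underside
- cap: loose blue screw cap, 53 mm across, 26 mm high, on the bench. Origin: centre of the underside
- plug: black rubber stopper, 31 mm across, 26 mm high, on the bench. Origin: centre of the underside
- bench_timer: white twist timer, 68 mm across, 47 mm high, at the left. Origin: centre of the underside

How it is judged:
By the outcome, as a careful person would: the job done as asked, in the order asked, and still so for the second after the job is handed in, with the robot touching nothing.
It also fails if it takes over 70 s, if anything falls off the work surface, if the arm or the gripper's body presses on something with over 40 N, if the wrist force passes 120 N, or if a joint passes its speed limit or range.

## Working session

There is one attempt and no reset: what is moved stays moved. The work goes in short steps, each a Python script; the robot and the scene stay as the last script left them, time stands still between calls to the robot, and variables do not carry over. Pictures are saved under pics/ and viewed, at most 10 in all, crops included, and the job is handed in when it is done.

```bash
ls; mkdir -p pics; cat > h.py <<'E'
import numpy as np, cv2
from rig import bot
from scipy.spatial.transform import Rotation as R
def rot(q): return R.from_quat([q[1],q[2],q[3],q[0]]).as_matrix()
def snap(n):
    s=bot.read_state(); c=bot.read_camera(n)
    if n=="wrist":
        T=np.eye(4); T[:3,:3]=rot(s["tool_rot"]); T[:3,3]=s["ee_pos"]; c["T"]=T@np.array(c["mount"])
    else:
        T=np.eye(4); a=np.array(c["attitude"]); T[:3,:3]=a if a.shape==(3,3) else rot(a); T[:3,3]=c["eye"]; c["T"]=T
    return c
def cloud(c):
    d=c["depth"]; f=240/np.tan(np.radians(c["fovy"])/2); v,u=np.mgrid[:480,:640]
    p=np.stack([(u-c["cx"])/f*d,(v-c["cy"])/f*d,d],-1)
    w=p@c["T"][:3,:3].T+c["T"][:3,3]; w[d==0]=np.nan; return w
def save(c,n): cv2.imwrite(f"pics/{n}.png",c["image"])
def down(yaw): # tool z down, tool y (closing) at angle yaw from world y
    y=np.array([-np.sin(yaw),np.cos(yaw),0]); z=np.array([0,0,-1.]); x=np.cross(y,z)
    q=R.from_matrix(np.stack([x,y,z],1)).as_quat(); return [q[3],q[0],q[1],q[2]]
E
python3 - <<'E'
from h import *
import pickle
print(bot.read_state())
for n in("scene","top"):
    c=snap(n); save(c,n); pickle.dump({k:c[k] for k in c},open(n+".pkl","wb")); print(n,c["T"],c["fovy"],c["cx"],c["cy"])
E
```

```text
pics
{'clock': 0.0, 'joint_positions': array([-1.22259919e+00,  3.00494066e-01,  1.52159508e+00,  1.59116180e-05,
        1.32073022e+00, -6.66225454e-02]), 'qvel': array([ 0.00012564,  0.0004374 , -0.0010987 ,  0.00053452, -0.00036648,
        0.00101637]), 'effort': array([-1.54947415e-03, -5.43502343e+01, -3.61789584e+01, -1.12761024e-04,
        4.02244172e-03, -1.04613645e-05]), 'ee_pos': array([ 221.57677768, -503.14912995,  249.70278834]), 'tool_rot': array([-6.08368368e-04,  9.78567800e-01,  2.05923976e-01, -7.84367929e-05]), 'ft_force': array([-0.39713094,  0.16417776,  0.59953851]), 'moment': array([-0.01536135, -0.01082066,  0.03905829]), 'grip_force': 0.0, 'grip_width': 85.19234304577934}
scene [[-6.39516891e-01 -5.61516194e-01  5.25088288e-01 -1.40820736e+02]
 [-7.68696726e-01  4.76928460e-01 -4.26197825e-01  5.66526208e+02]
 [-1.11125677e-02 -6.76194356e-01 -7.36639466e-01  1.03371872e+03]
 [ 0.00000000e+00  0.00000000e+00  0.00000000e+00  1.00000000e+00]] 53.278026828103584 317.9926534743332 242.7685004567118
top [[ 2.49067188e-01 -9.46280444e-01  2.06201011e-01  1.04538097e+02]
 [-9.68484777e-01 -2.43722154e-01  5.13492699e-02 -4.94470233e+01]
 [ 1.66494451e-03 -2.12491958e-01 -9.77161397e-01  2.00649589e+03]
 [ 0.00000000e+00  0.00000000e+00  0.00000000e+00  1.00000000e+00]] 45.66748554871815 314.8478745584989 242.84769579023435
```

View pics/scene.png

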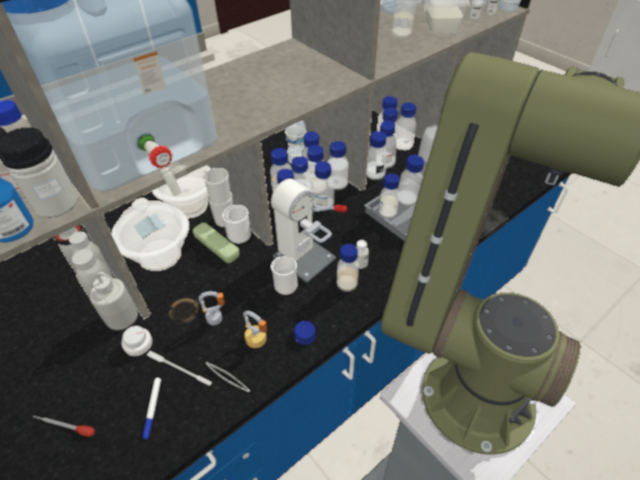

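View pics/top.png

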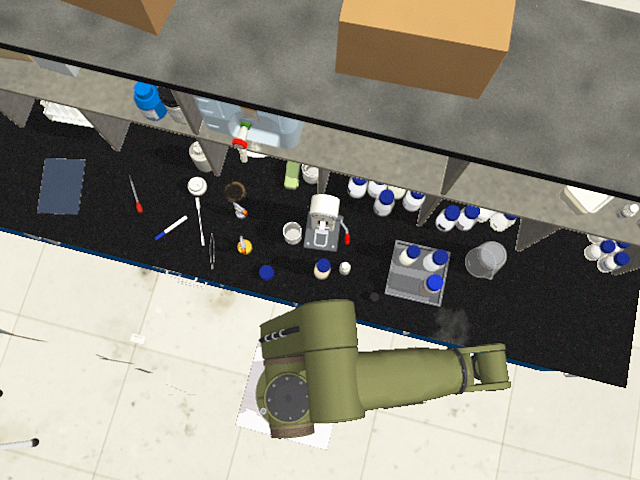

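The top view shows the balance at (322,220), bottle at (322,268), tray at (418,272), brass weight at (245,246), steel weight at (240,211), vial at (345,268) and the lever's red grip at (347,238). Next I turn these pixels into positions and enlarge a crop.

```bash
python3 - <<'E'
from h import *
import pickle
t=pickle.load(open("top.pkl","rb")); s=pickle.load(open("scene.pkl","rb"))
wt,ws=cloud(t),cloud(s)
for n,(u,v) in dict(loopbar=(321,246),dial=(323,203),grip=(347,239),bottlecap=(322,265),vial=(345,267),ta=(437,257),tb=(412,251),tj=(434,283),free=(403,282),brass=(245,248),steel=(240,212),cap=(266,272),cup=(292,233),shelf=(320,160)).items(): print("top",n,wt[v,u].round())
for n,(u,v) in dict(cap=(347,252),vial=(362,244),grip=(340,208),brasssl=(252,330),brassbody=(256,340),steel=(208,297),loop=(313,236),balTop=(292,188)).items(): print("sc",n,ws[v,u].round())
a=cv2.resize(t["image"][180:310,220:460],None,fx=3.3,fy=3.3,interpolation=cv2.INTER_CUBIC); cv2.imwrite("pics/tc.png",a)
E
```

```text
top loopbar [491.  26. 151.]
top dial [607.  50. 253.]
top grip [528. -53. 185.]
top bottlecap [432.   7. 137.]
top vial [454. -69.  86.]
top ta [ 548. -354.  162.]
top tb [ 554. -273.  135.]
top tj [ 463. -364.  152.]
top free [ 466. -281.   11.]
top brass [444. 291.  17.]
top steel [560. 339.  50.]
top cap [379. 196.  19.]
top cup [544. 146.  -7.]
top shelf [695.  84. 392.]
sc cap [430.  10. 132.]
sc vial [457. -71.  83.]
sc grip [522. -47. 183.]
sc brasssl [447. 298.  46.]
sc brassbody [428. 302.  29.]
sc steel [633. 318.   3.]
sc loop [509.  55. 158.]
sc balTop [597.  48. 256.]
```

View pics/tc.png

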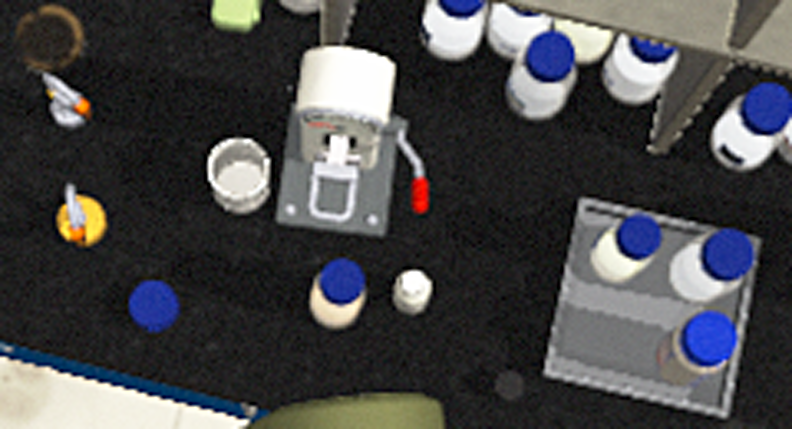

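```bash
sed -i 's/^    y=np.array.*/    y=np.array([np.sin(yaw),-np.cos(yaw),0]); z=np.array([0,0,-1.]); x=np.cross(y,z)/' h.py
python3 - <<'E'
from h import *
import pickle
for n,p in dict(w1=(430,-290,360),w2=(420,10,330),w3=(400,280,330)).items():
    bot.move_to(list(p),down(np.pi/2)); c=snap("wrist"); pickle.dump(c,open(n+".pkl","wb")); save(c,n)
    w=cloud(c); print(n,bot.read_state()["clock"],c["T"].round(2).tolist(),c["fovy"],np.nanmin(w[...,:2],(0,1)),np.nanmax(w[...,:2],(0,1)))
a=np.hstack([cv2.imread(f"pics/{n}.png") for n in("w1","w2")]); cv2.imwrite("pics/w12.png",cv2.resize(a,(800,300),interpolation=cv2.INTER_AREA))
E
```

```text
w1 1.3583 [[1.0, -0.0, -0.0, 429.62], [-0.0, -0.95, -0.31, -210.68], [-0.0, 0.31, -0.95, 482.93], [0.0, 0.0, 0.0, 1.0]] 60.43179891134476 [ -793.80007122 -1648.40820387] [827.63409445  44.67460392]
w2 2.5667 [[1.0, -0.0, -0.0, 420.2], [-0.0, -0.95, -0.31, 89.29], [-0.0, 0.31, -0.95, 453.57], [0.0, 0.0, 0.0, 1.0]] 60.43179891134476 [ -770.00005595 -1318.94717493] [762.04795536 360.38784326]
w3 3.6667 [[1.0, -0.0, -0.0, 400.41], [-0.0, -0.95, -0.31, 359.15], [-0.0, 0.31, -0.95, 453.46], [0.0, 0.0, 0.0, 1.0]] 60.43179891134476 [ -656.45244007 -1001.66899601] [779.76755803 629.99479432]
```

View pics/w12.png

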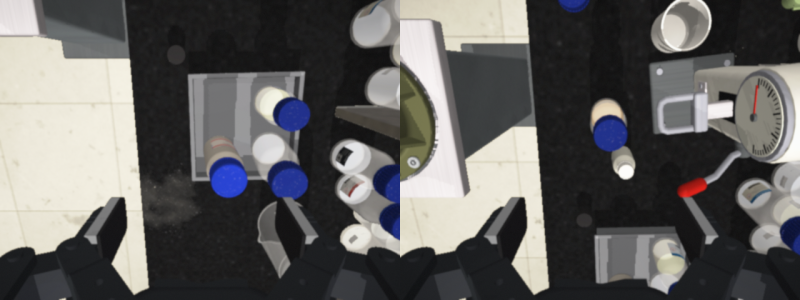

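View pics/w3.png

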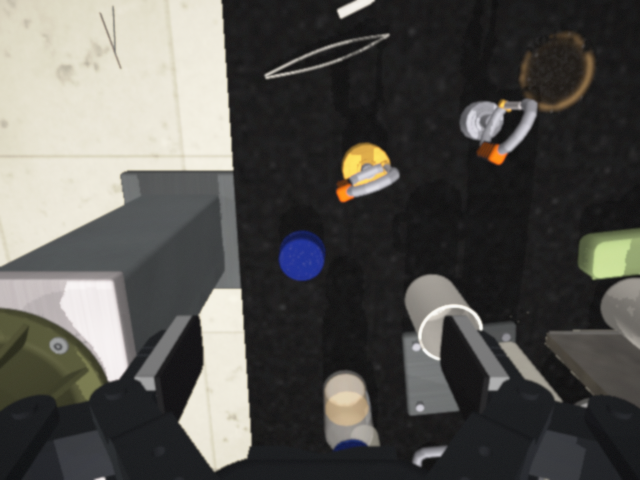

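w1/w2: the tray's free corner is clear, with the bottle and vial in front of the loop. w3: brass weight with its sleeve at (345,190) and nose at (393,172), steel weight at (485,120). Now the numbers from the clouds.

```bash
python3 - <<'E'
from h import *
import pickle
L={n:pickle.load(open(n+".pkl","rb")) for n in("w1","w2","w3","top","scene")}
W={n:cloud(c) for n,c in L.items()}
def pts(n,lo,hi,hs=None):
    w=W[n]; m=np.all((w>lo)&(w<hi),-1)
    if hs: 
        h=cv2.cvtColor(L[n]["image"],cv2.COLOR_BGR2HSV); m&=(h[...,0]>=hs[0])&(h[...,0]<=hs[1])&(h[...,1]>hs[2])
    return w[m]
def circ(p):
    p2=p[:,:2].astype(np.float32); (c,r)=cv2.minEnclosingCircle(p2); return np.round(c,1),round(r,1),len(p),np.median(p,0).round(1)
f=np.set_printoptions(suppress=True,precision=1)
# bottle cap top
for n in("w2","top","scene"): print("bottlecap",n,circ(pts(n,[400,-30,131],[465,45,141],(100,130,100))))
for n in("w2",): print("vial",n,circ(pts(n,[430,-110,80],[480,-40,92])))
# tray rim
for n in("w1","top"):
    p=pts(n,[380,-440,26],[620,-190,36]); r=cv2.minAreaRect(p[:,:2].astype(np.float32)); print("tray",n,r,len(p)); print(cv2.boxPoints(r))
for n,l in dict(ta=([500,-390,150],[590,-320,165]),tb=([520,-310,128],[590,-240,142]),tj=([420,-400,144],[500,-330,155])).items(): print(n,circ(pts("w1",*l)))
# loop
for n in("w2","top"):
    p=pts(n,[470,-20,140],[550,80,160]); r=cv2.minAreaRect(p[:,:2].astype(np.float32)); print("loop",n,len(p),r,cv2.boxPoints(r).tolist()); 
# foot and dial
p=pts("w2",[480,-60,8],[600,120,40]); print("foot z",np.percentile(p[:,2],[10,50,90])); r=cv2.minAreaRect(p[:,:2].astype(np.float32)); print(cv2.boxPoints(r).tolist())
p=pts("w2",[480,-110,160],[580,0,195],(0,8,150)); p=np.r_[p,pts("w2",[480,-110,160],[580,0,195],(172,180,150))]; print("lever",len(p),p.min(0),p.max(0),np.median(p,0))
# brass
p=pts("w3",[380,230,5],[500,340,40],(15,30,120)); print("brass top",len(p),circ(p[(p[:,2]>18)&(p[:,2]<30)]))
for nm,lo,hi in(("brass",[380,230,50],[500,340,125]),("steel",[500,260,50],[640,400,125])):
    for n in("w3","scene"):
        p=pts(n,lo,hi); q=pts(n,lo,hi,(3,14,170)); print(nm,n,"hook",len(p),p.min(0),p.max(0),"sleeve",len(q),q.mean(0) if len(q) else 0)
        if len(p):
            r=cv2.minAreaRect(p[:,:2].astype(np.float32)); print(r); v=np.linalg.svd(p[:,:2]-p[:,:2].mean(0))[2][0] if len(p)<5000 else 0; print("dir",v, "deg",np.degrees(np.arctan2(v[1],v[0])),"mean",p.mean(0))
for nm,l in dict(cap=([340,150,20],[430,240,30]),cup=([500,90,80],[600,190,95])).items(): print(nm,circ(pts("w3",*l)),circ(pts("top",*l)))
E
```

```text
bottlecap w2 (array([431.8,   4.3]), 22.1, 2168, array([431.6,   5.1, 132.7]))
bottlecap top (array([435.7,   5. ]), 21.8, 86, array([435.2,   6.4, 134.8]))
bottlecap scene (array([432.8,   4.4]), 23.0, 179, array([433. ,   4.3, 134.1]))
vial w2 (array([458.1, -67. ]), 12.2, 474, array([458.1, -66.3,  84.1]))
tray w1 ((494.53497314453125, -303.8976745605469), (223.2117919921875, 232.0120849609375), 1.4063282012939453) 4031
[[ 380.1 -190.7]
 [ 385.8 -422.6]
 [ 609.  -417.1]
 [ 603.3 -185.2]]
tray top ((496.5691833496094, -302.9754333496094), (223.21749877929688, 230.72821044921875), 1.3678789138793945) 351
[[ 382.2 -190.3]
 [ 387.7 -421. ]
 [ 610.9 -415.6]
 [ 605.4 -185. ]]
ta (array([ 551.1, -366.5]), 25.6, 2520, array([ 550.2, -363.6,  158.6]))
tb (array([ 554.5, -275.4]), 22.4, 2202, array([ 553.3, -274.5,  136.3]))
tj (array([ 468.2, -365. ]), 26.4, 2601, array([ 467.9, -363.2,  151. ]))
loop w2 3460 ((518.35009765625, 35.547035217285156), (65.59781646728516, 46.252193450927734), 6.302267551422119) [[483.21075439453125, 54.93291473388672], [488.28802490234375, 8.960241317749023], 
[... 1290 characters left out ...]
  82.4]
((560.6585083007812, 337.47454833984375), (56.567047119140625, 14.166830062866211), 68.22245788574219)
dir [-0.4 -0.9] deg -115.22360548896427 mean [558.7 336.5  92. ]
steel scene hook 196 [545.1 307.7  50.2] [574.6 361.3 115.5] sleeve 50 [548.9 317.   81.1]
((561.7461547851562, 335.6974792480469), (56.09199523925781, 15.712545394897461), 62.95260238647461)
dir [-0.4 -0.9] deg -116.21222080024488 mean [558.7 334.   88.4]
cap (array([377.3, 196.6]), 25.4, 1550, array([377.3, 197.9,  25.8])) (array([379.5, 197.3]), 25.0, 110, array([378.6, 196.4,  25.9]))
cup (array([529.2, 140.3]), 32.4, 427, array([518.2, 158.2,  86.9])) (array([532.5, 140.6]), 32.2, 45, array([546.5, 145.3,  87. ]))
```

```bash
python3 - <<'E'
from h import *
import pickle
np.set_printoptions(suppress=True,precision=1)
c=pickle.load(open("w1.pkl","rb")); f=240/np.tan(np.radians(c["fovy"])/2)
for u,v in((301,120),(488,114),(309,288)):
    d=c["T"][:3,:3]@[(u-c["cx"])/f,(v-c["cy"])/f,1]; o=c["T"][:3,3]; print(o+d*(30-o[2])/d[2])
w=cloud(c); m=(abs(w[...,2]-30)<3.5)&(w[...,0]>390)&(w[...,0]<600)&(w[...,1]<-205)&(w[...,1]>-420); p=w[m]
print("x hist",np.histogram(p[:,0],np.arange(395,605,5))[0]); print("y hist",np.histogram(p[:,1],np.arange(-420,-205,5))[0])
Y=np.pi
bot.move_to([432.5,4.5,220],down(Y)); bot.move_gripper(75)
bot.servo_line([432.5,4.5,124],speed=120); print(bot.read_state()["ft_force"])
bot.move_gripper(30,45); s=bot.read_state(); print(s["grip_width"],s["grip_force"],s["ee_pos"],s["ft_force"])
bot.servo_line([432.5,4.5,280],speed=150); s=bot.read_state(); print(s["clock"],s["grip_width"],s["ft_force"])
E
```

```text
[ 407.2 -225.5   30. ]
[ 604.  -220.1   30. ]
[ 413.3 -419.7   30. ]
x hist [  0   0 240 749 270  56  64  78  73  57  49  41  41  44  43  45  37  44
  40  35  33  40  39  36  55  90 117  90  78  79  57  47  50  45  41  43
  35  33  42  36 237]
y hist [166 170  27  24  25  26  28  28  27  30  31  34  43  49  54  67  87  84
  41  30  34  29  31  30  36  36  31  36  40  39  50  58  63  62  72  56
  60  94 763 638   0   0]
[-0.4  0.6  0.2]
45.6518492911192 45.4876846075058 [433.    4.6 124.9] [-1.8  1.   7. ]
8.3333 45.704733297535775 [-0.1  0.2 -2.2]
```

```bash
python3 - <<'E'
from h import *
np.set_printoptions(suppress=True,precision=1)
q=down(3*np.pi/4); x,y=462.5,-278
bot.move_to([x,y,280],q); bot.servo_line([x,y,140],speed=150)
print(bot.servo_line([x,y,126],speed=25,until_force=3)); s=bot.read_state(); print(s["ee_pos"],s["ft_force"],s["grip_width"])
bot.move_gripper(64); bot.servo_line([x,y,200],speed=150); 
bot.move_to([430,-250,330],down(np.pi/2)); c=snap("wrist"); save(c,"p1"); w=cloud(c)
h=cv2.cvtColor(c["image"],cv2.COLOR_BGR2HSV); m=(h[...,0]>100)&(h[...,0]<130)&(h[...,1]>100)&np.all((w>[430,-310,100])&(w<[500,-245,150]),-1)
p=w[m]; print(len(p),np.percentile(p,[5,50,95],axis=0),bot.read_state()["clock"])
E
```

```text
True
[ 462.6 -278.1  128.9] [-0.   0.   6.4] 45.23504751541302
2451 [[ 441.8 -294.3  124.7]
 [ 459.7 -274.4  136.5]
 [ 477.4 -256.9  138. ]] 12.7583
```

View pics/p1.png

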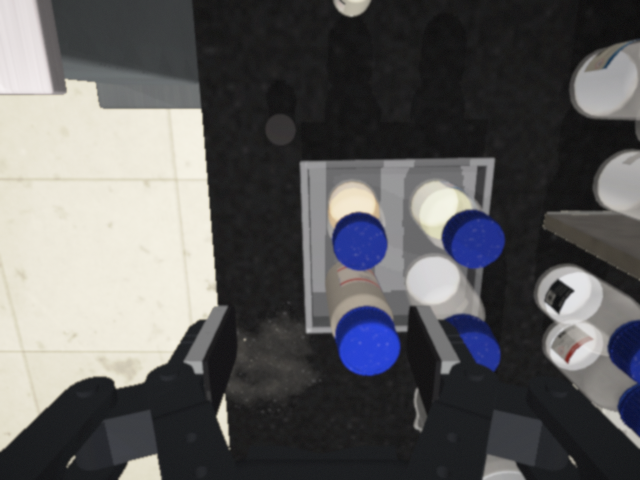

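p1: the bottle stands upright in the free corner, its cap at (360,240) and its base inside the rim, and the others are undisturbed. Next, the brass weight.

```bash
python3 - <<'E'
from h import *
np.set_printoptions(suppress=True,precision=2)
g=np.array([421.3,285.7]); q=down(np.pi+.391)
bot.move_gripper(55); bot.move_to([*g,190],q)
print(bot.servo_line([*g,77],speed=110,until_force=6)); s=bot.read_state(); print(s["ee_pos"],s["ft_force"])
bot.move_gripper(5,60); s=bot.read_state(); print(s["grip_width"],s["grip_force"],s["ee_pos"],s["ft_force"])
bot.servo_line([*g,210],speed=110); s=bot.read_state(); print(s["ft_force"],s["moment"])
b=.115; ex=np.array([np.cos(b),np.sin(b)]); B=np.array([490.5,32.5])
p=B-(60+27.5)*ex; bot.move_to([*p,210],down(np.pi+b)); s=bot.read_state(); print(s["clock"],s["ee_pos"],s["grip_width"])
c=snap("wrist"); save(c,"p2"); c2=snap("scene"); 
a=cv2.resize(c2["image"][170:330,230:410],(540,480),interpolation=cv2.INTER_CUBIC)
cv2.imwrite("pics/p2m.png",cv2.resize(np.hstack([c["image"],a]),(800,325)))
E
```

```text
False
[421.62 285.87  77.64] [0.69 0.47 0.56]
12.0315003874376 58.58389735221863 [421.47 285.59  77.3 ] [-0.15 -3.93  4.48]
[ 0.1  -0.37 -3.99] [-0.02  0.08 -0.02]
19.0333 [403.89  23.1  210.08] 12.317270886203778
```

View pics/p2m.png

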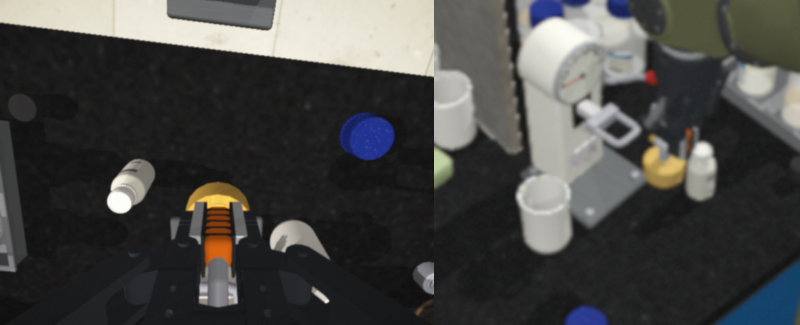

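p2: the weight hangs straight in the pads with the vial clear. Now the push onto the bar.

```bash
cat >> h.py <<'E'
b=.115; ex=np.array([np.cos(b),np.sin(b)]); B=np.array([490.5,32.5])
def tcp(hx,hz): return [*(B-(hx+27.3)*ex),150-hz+77.4]
def st():
    s=bot.read_state(); F=s["ft_force"]; p=s["ee_pos"]
    print(round(s["clock"],1),"hx %.1f lat %.1f hz %.1f"%(np.dot(B-p[:2],ex)-27.3,np.dot(p[:2]-B,[-ex[1],ex[0]]),227.4-p[2]),"F",F.round(1),"w",round(s["grip_width"],1))
E
python3 - <<'E'
from h import *
bot.servo_line(tcp(60,74),speed=110); bot.servo_line(tcp(34,74),speed=60); st()
print(bot.servo_line(tcp(14,74),speed=15,until_force=1.5)); st()
E
```

```text
20.4 hx 34.1 lat 0.0 hz 74.2 F [ 0.   0.2 -4.2] w 12.4
True
21.2 hx 23.0 lat 0.1 hz 74.8 F [-2.6 -0.9 -3.1] w 12.0
```

```bash
python3 - <<'E'
from h import *
for hx in(17,12,8,5,3.5):
    r=bot.servo_line(tcp(hx,74.5),speed=20,until_force=25); st()
    if r: break
E
```

```text
21.7 hx 17.1 lat 0.0 hz 74.7 F [-3.9  1.  -4. ] w 11.8
22.1 hx 12.0 lat -0.0 hz 74.6 F [-5.3 -1.2 -2.9] w 12.0
22.4 hx 8.2 lat 0.0 hz 74.8 F [-2.4 -0.7 -8. ] w 12.4
22.7 hx 5.1 lat 0.0 hz 74.7 F [-2.3  0.1 -9.6] w 12.1
23.0 hx 3.4 lat 0.0 hz 74.6 F [ -1.7  -0.1 -10.2] w 12.1
```

```bash
python3 - <<'E'
from h import *
for hx,hz in((2.5,79),(2,84),(1.5,89),(1,94),(.5,98)):
    r=bot.servo_line(tcp(hx,hz),speed=25,until_force=25); st()
    if r: break
E
```

```text
23.3 hx 2.5 lat -0.0 hz 79.2 F [-1.3  0.3 -8.6] w 12.1
23.6 hx 2.1 lat 0.0 hz 84.6 F [  3.9   0.4 -17.7] w 12.1
24.0 hx 1.1 lat -0.0 hz 88.6 F [-0.2  0.2 -3.4] w 12.7
24.4 hx 1.0 lat 0.0 hz 94.1 F [-0.8  0.  -4. ] w 12.1
24.7 hx 0.6 lat 0.0 hz 98.2 F [-0.2 -0.3 -4. ] w 12.5
```

The gate gave and sprang shut: the force is back to the weight alone. I lower until the bar carries the load, then release.

```bash
python3 - <<'E'
from h import *
print(bot.servo_line(tcp(0,106),speed=10,until_force=2.5)); st()
c2=snap("scene"); a=c2["image"][170:290,240:400]
c=snap("wrist"); cv2.imwrite("pics/p3.png",cv2.resize(np.hstack([cv2.resize(a,(640,480),interpolation=cv2.INTER_CUBIC),c["image"]]),(800,300)))
E
```

```text
True
25.2 hx 0.2 lat -0.0 hz 103.4 F [0.7 0.3 2.6] w 12.0
```

View pics/p3.png

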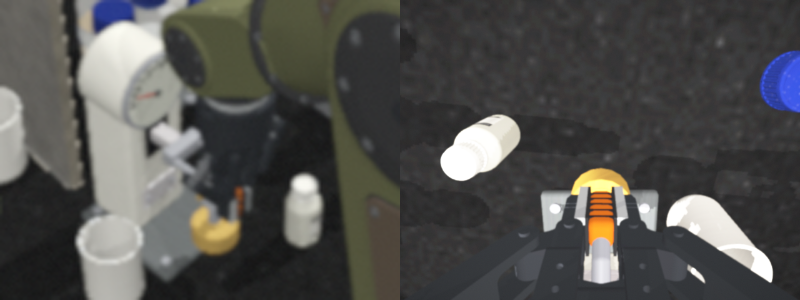

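p3: the hook sits over the bar, bar inside and weight under the loop. Releasing.

```bash
python3 - <<'E'
from h import *
p=bot.read_state()["ee_pos"]
bot.servo_line([p[0],p[1],p[2]+1.2],speed=10); st()
bot.move_gripper(42); st(); bot.servo_line([p[0],p[1],p[2]+110],speed=100); st()
bot.move_to([400,-20,330],down(np.pi/2)); c=snap("wrist"); w=cloud(c)
import pickle; pickle.dump(c,open("w4.pkl","wb"))
m=np.all((w>[440,0,120])&(w<[520,60,175]),-1); print(w[m].min(0),w[m].max(0))
h=cv2.cvtColor(c["image"],cv2.COLOR_BGR2HSV); r=((h[...,0]<8)|(h[...,0]>172))&(h[...,1]>150)&np.all((w>[480,-110,90])&(w<[570,0,195]),-1); print("lever",w[r].min(0),w[r].max(0),np.median(w[r],0))
a=snap("scene")["image"][170:290,240:400]
cv2.imwrite("pics/p4.png",cv2.resize(np.hstack([cv2.resize(a,(640,480),interpolation=cv2.INTER_CUBIC),c["image"]]),(800,300)))
E
```

```text
25.6 hx 0.6 lat 0.1 hz 102.5 F [ 0.4 -0.  -3.2] w 12.0
26.0 hx 0.3 lat 0.0 hz 102.2 F [-0.8 -0.9 -0.1] w 41.6
27.3 hx 0.5 lat 0.0 hz -6.0 F [-0.1 -0.2 -0.5] w 42.2
[454.62099832  10.14491389 120.69477433] [519.99717397  58.19179564 162.52595795]
lever [510.66424541 -60.05441467 164.18035882] [547.11757899 -40.48955027 185.78683267] [526.28554764 -48.23349031 178.06895   ]
```

View pics/p4.png

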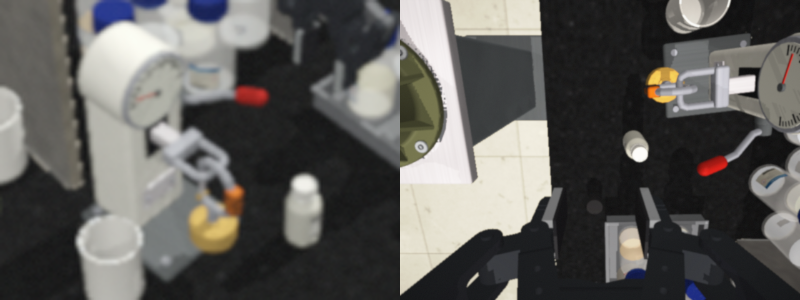

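p4: the weight hangs from the bar with the gate shut, and the lever is still up (red grip at (712,165) in the right half). Pressing the lever.

```bash
python3 - <<'E'
from h import *
import pickle
ey=np.array([-ex[1],ex[0]])
def P(x,z): return [*(B+x*ex-87*ey),z]
q=down(np.pi+b)
bot.move_gripper(0); bot.move_to(P(24,250),q)
bot.servo_line(P(24,206),speed=80)
bot.servo_line(P(20,167),speed=60,until_force=15); st()
print(bot.servo_line(P(24,140),speed=40,until_force=15)); st()
print(bot.servo_line(P(25,122),speed=20,until_force=12)); s=bot.read_state(); print(s["ee_pos"],s["ft_force"])
bot.servo_line(P(22,250),speed=120)
bot.move_to([400,-20,330],down(np.pi/2)); bot.dwell(.8); c=snap("wrist"); w=cloud(c)
h=cv2.cvtColor(c["image"],cv2.COLOR_BGR2HSV); r=((h[...,0]<8)|(h[...,0]>172))&(h[...,1]>150)&np.all((w>[480,-110,80])&(w<[570,0,195]),-1); print("lever",w[r].min(0),w[r].max(0),np.median(w[r],0))
old=pickle.load(open("w4.pkl","rb")); wo=cloud(old)
for W in(wo,w):
    l=W-[*B,0]; bx=l[...,:2]@ex; by=l[...,:2]@ey; m=(bx>8)&(bx<32)&(abs(abs(by)-19)<4)&(l[...,2]>125); print("leg z",np.median(W[m][:,2]))
a=snap("scene")["image"][170:290,240:400]
cv2.imwrite("pics/p5.png",cv2.resize(np.hstack([cv2.resize(a,(640,480),interpolation=cv2.INTER_CUBIC),c["image"]]),(800,300))); st()
E
```

```text
32.2 hx -47.5 lat -87.0 hz 60.2 F [ 0.1  0.1 -0. ] w -0.1
False
33.1 hx -51.3 lat -87.0 hz 87.3 F [-0.5 -0.2 -0.6] w 0.1
True
[525.43735731 -51.19292066 131.12432025] [-4.13753487  0.11228158 12.11074953]
lever [512.90131016 -60.42865324  96.26480566] [547.69833811 -40.59554715 118.37829546] [529.44120572 -48.8505322  109.86037151]
leg z 152.11454544819043
leg z 144.1185319651832
37.2 hx 68.6 lat -41.8 hz -102.6 F [-0.1  0.2  0.3] w 0.0
```

View pics/p5.png

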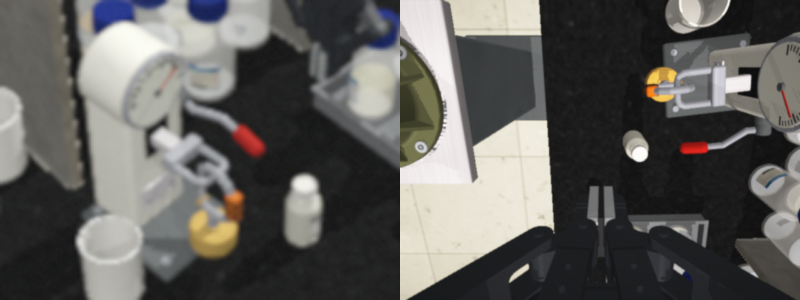

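p5: the lever is down, the loop has sunk about 8 mm and the needle has turned. I press once more to confirm the stop, then hand in.

```bash
python3 - <<'E'
from h import *
ey=np.array([-ex[1],ex[0]])
def P(x,z): return [*(B+x*ex-87*ey),z]
bot.move_to(P(24,220),down(np.pi+b)); bot.servo_line(P(24,142),speed=80)
print(bot.servo_line(P(25,124),speed=15,until_force=16)); s=bot.read_state(); print(s["ee_pos"],s["ft_force"])
bot.servo_line(P(22,250),speed=120); bot.move_to([400,-20,330],down(np.pi/2)); bot.dwell(1)
st(); print(bot.finish_job())
E
```

```text
True
[525.55930535 -51.16596905 131.06918425] [-5.65533436  0.49446534 12.58032782]
44.3 hx 68.6 lat -41.8 hz -102.6 F [-0.2 -0.1  0.3] w -0.1
the job is handed in; nothing more can be done
None
```

The job is handed in at 44 s: the bottle stands upright in the tray's free corner, the brass weight hangs from the balance's loop with the gate shut, and the arrest lever is down on its stop, with the loop sunk about 8 mm and the needle turned.

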